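# Take the long straightedge out of the instrument case

## Task

Push the sprung sliding cover of the plywood instrument case away until its detent clicks and it stays open by itself. Then grip the straightedge lying inside, which is longer than the opening, tilt it and draw it out one end first, without disturbing the things beside the case. The program finishes while holding it motionless in the gripper, with the whole straightedge at least 10 cm above the top of the case, touching nothing else, and the cover still latched open.

Things in the scene. Friction and masses are not known exactly. Their poses are not given: they have to be found in the camera images.
- case: Plywood instrument case, fixed to the desk, 250 (x) x 390 (y) x 86 mm high; origin at the centre of its underside on the desk, own x pointing away from the robot (roughly), own y along its length, z up. Its top deck is 6 mm thick (z 80 to 86 mm). Two aluminium runners, 6 mm wide, stand 5 mm above the deck along own x at own y = +-97 mm.
- opening (a point): Centre of the one rectangular opening in the deck, 100 mm (x) by 180 mm (y), at the level of the deck's upper face (z = 86 mm); axes as the case's.
- inside (a point): Point on the case's black floor (z = 5 mm) straight below the opening's centre; axes as the case's. Inside, the case is 380 mm long (y +-190 from here) and 75 mm from floor to deck. Two rubber rests across it, 8 mm wide, at y = +-60 mm, 90 mm long in x, tops 58 mm above the desk, carry the straightedge; nothing else is inside.
- cover (a joint): Travel of the cover in m along the case's +x. 0: shut over the opening. A return spring pulls it shut with 1.5 to 2.5 N. From 0.095 a sprung pawl resists (peak push about 10 N in all); it snaps in behind at about 0.105, and the cover stays there by itself, opening fully clear; end stop 0.111. Let go sooner, it slides shut.
- cover_rib (a point): Middle of the top edge of the cover's grip rib; moves with the cover; axes as the case's. The black cover plate is 108 (x) x 200 (y) x 5 mm, upper face 96 mm above the desk; the rib is an aluminium bar 8 mm thick (x), 90 mm long (y), 13 mm above the plate, top at 109 mm, 30 mm to the robot's side of the plate's centre: push it from that side.
- straightedge: Loose aluminium straightedge with dark graduations, 24 mm wide (x), 260 mm long (y), 14 mm high, about 0.16 kg; origin at the centre of its underside. It lies level on the rests under the cover, nearly parallel to the case's y, underside 58 mm and top 72 mm above the desk, both ends hidden under the deck; up to 20 mm off-centre along its length, 5 mm across.
- end_a (a point): Centre of the straightedge's end face at its own +y, 130 mm from the middle, at mid height.
- end_b (a point): Centre of the straightedge's end face at its own -y, 130 mm from the middle, at mid height.
- mouse: Black computer mouse, 105 x 60 x 33 mm, on the desk beside the case; bystander, leave alone. Origin at the centre of its underside.
- jar: Small jar with black cap, 52 mm across, 75 mm high, on the desk beside the case; bystander, leave alone. Origin at the centre of its underside.
- tape: Roll of paper tape lying flat, 84 mm across, 22 mm high, on the desk beside the case; bystander, leave alone. Origin at the centre of its underside.

How it is judged:
On the way, in this order (a step that is already met when the one before it is completed fails the run):
1. the cover is latched open at its detent, with nobody holding it (value of joint cover above 0.102 m and contact force between case and the arm below 0.2 N and contact force between case and the fingers below 0.2 N), for 0.3 s.
2. the straightedge is tilted through the opening: one end out above the deck, the other still below it (((height (world z) of end_a above 0.1 m and height (world z) of end_b below 0.08 m) or (height (world z) of end_b above 0.1 m and height (world z) of end_a below 0.08 m))), for 0.1 s.
At the end, for the whole second after the job is handed in: The program ends while the fingers hold the straightedge still (over 1 N of contact, under 30 mm/s), both its ends more than 160 mm above the desk, not touching the case or any bystander, and the cover still latched open (joint above 0.102 m) (value of joint cover above 0.102 m and height (world z) of each of end_a, end_b above 0.16 m and contact force between straightedge and the fingers above 1 N and linear speed of straightedge below 0.03 m/s and contact force between straightedge and case below 0.1 N and contact force between straightedge and mouse below 0.1 N and contact force between straightedge and jar below 0.1 N and contact force between straightedge and tape below 0.1 N); the arm keeps its last pose, push and grip.
It fails at once if the mouse is pushed more than 25 mm from its place (distance of mouse from where it was at the start of the episode above 0.025 m).
It fails at once if the jar is pushed more than 25 mm from its place (distance of jar from where it was at the start of the episode above 0.025 m).
It fails at once if the tape is pushed more than 25 mm from its place (distance of tape from where it was at the start of the episode above 0.025 m).
It also fails if it takes over 64 s, if anything falls off the work surface, if the arm or the gripper's body presses on something with over 40 N, if the wrist force passes 120 N, or if a joint passes its speed limit or range.

## Robot

A 6-joint arm with a two-finger parallel gripper is mounted at the origin on the work surface. World frame = base frame: x ahead of the robot, y to its left, z up, the work surface at z = 0. Lengths are in m, angles in rad, forces in N, time in s.
With the tool pointing down it reaches from about 0.25 to 0.775 m from the base axis. Payload 4 kg.
Tool frame: the origin (TCP) lies at the centre of the arm's flange, where the gripper is bolted on; the fingertips stand 199 mm ahead of it and the grasp point (between the pads) lies 180 mm ahead of it; z points along the fingers, y is the line along which they close (so a half turn about z gives the same grasp; the last joint's range is limited). The gripper opens to 94 mm and grips with 3 to 60 N. Pads are 16 mm wide; open, the fingers measure 119 mm over their backs; the gripper's body (75 mm by 177 mm) begins 78 mm behind the grasp point.
Start: joints at [1.079, 0.087, 1.371, -0, 1.684, -0.103], TCP at [0.208, 0.509, 0.405] pointing down, gripper open.
Joint ranges: [-3.1, 3.1], [-0.76, 2.03], [0.27, 2.55], [-1.08, 4.22], [0.17, 2.65], [-2.57, 2.57]. Speed limits (rad/s): [2.79, 2.79, 3.14, 3.14, 3.14, 3.14].

## Interface

Orientations are given as a rotation vector (axis times angle).
In Python, from workcell import env gives the robot as it stands.
- The arm moves only by the shell command python3 -m jog 'ROWS'. ROWS is JSON, a list of rows, each a list of 3 entries, a list of its own where there are three numbers: the closure, from -1 (fully open) to 1 (shut), then the shift along the world's x, y, z in cm, then the turn about the world's z in degrees. In form: [[jaw, [dx, dy, dz], twist], ...]. A call has 1 to 12 rows; each row shifts and turns the commanded pose from where the row before left it; what a row does not reach is not made up. A row lasts 1/10 s, in which the tool goes at most 50 mm and 8.59 degrees, less where a joint would pass 70% of its speed; a pose out of reach is approached as far as the arm can. A call is refused whole if a number of a shift passes 5 or a number of a turn 8.59, either way. A call with a gripper value outside its range is refused whole. The fingers move at their own pace and stop on an object; the grip force is fixed at half the most. Time passes only in rows, so rows that do not move let the fingers close. It gives the time, the measured TCP pose, the force, the opening and the grip force at its end, in the units of the state.
- env.observe(): the state, without advancing time (a new reading comes with each control period).
- env.snapshot(name): name is "scene" or "top"; returns a dict with "image" (420x560x3 uint8, red, green, blue), "K" (3x3 intrinsics, pixels), "cam_to_world" (4x4, takes a point from camera to world coordinates). Camera axes: x right, y up, looking along -z (the intrinsics and any distortion apply to the point x, -y, -z); pixel columns grow to the right and rows downward; lengths in m; the calibration is good to about 2 mm. A picture is of the moment at which its call begins. There is no depth.
- env.job_done(): hands the job in; it is judged then, once.
The state is a dict: "time": time; "qpos": joint angles; "joint_vel": joint speeds; "tau": joint torques, N m; "ee_pos": TCP position; "orientation": TCP orientation; "contact_force": force on the tool from outside, world axes, zero at the start; "torque": the same for the moment, N m; "gripper_width": finger opening in m; "grip_force": force on a finger pad.
Only numpy, scipy, OpenCV 4.12 (cv2) and the standard library are available. Lean on these libraries where they do the work, as an engineer would, in place of code of your own. Each camera call takes 0.05 s, during which the arm holds its last target. There are 200 camera calls.

## Working session

There is one attempt and no reset: what is moved stays moved. The work goes in short steps, Python scripts to look and compute and a shell command to move; the robot and the scene stay as the last step left them, time stands still between calls to the robot, and variables do not carry over. Pictures are saved under pics/ and viewed, at most 10 in all, crops included, and the job is handed in when it is done.

```bash
mkdir -p pics; ls
python3 - <<'E'
from workcell import env
import cv2,numpy as np
s=env.observe(); print(s)
for n in("scene","top"):
    d=env.snapshot(n); cv2.imwrite(f"pics/{n}0.png",d["image"][:,:,::-1]); np.savez(f"pics/{n}0.npz",**d)
    print(n,d["K"],d["cam_to_world"],d.keys())
E
```

```text
pics
{'time': 0.0, 'qpos': array([ 1.07888521e+00,  8.79229904e-02,  1.37226684e+00, -4.24671095e-05,
        1.68357378e+00, -1.03087766e-01]), 'joint_vel': array([-1.14348347e-03, -4.26460311e-04, -8.33434991e-04,  7.88459010e-05,
       -6.29105913e-04,  1.11731254e-03]), 'tau': array([ 1.17098803e-04, -3.40183282e+01, -3.02428794e+01,  7.17988866e-02,
        3.31077143e-02, -1.78168771e-04]), 'ee_pos': array([0.20845153, 0.50883695, 0.40351481]), 'orientation': array([-0.60681399, -3.08182184,  0.00327914]), 'contact_force': array([-0.01872163, -0.62895972, -0.91160838]), 'torque': array([-0.01955528,  0.03909141, -0.01276635]), 'grip_force': 0.0, 'gripper_width': 0.09393357264093251}
scene [[527.97935247   0.         280.98010721]
 [  0.         527.97935247 223.23670737]
 [  0.           0.           1.        ]] [[ 0.25857761 -0.67254672  0.6934108   1.42098286]
 [ 0.9659523   0.17363868 -0.19179614 -0.21852985]
 [ 0.00858893  0.71939594  0.69454712  0.96012003]
 [ 0.          0.          0.          1.        ]] dict_keys(['image', 'K', 'cam_to_world'])
top [[419.06753974   0.         276.8175148 ]
 [  0.         419.06753974 214.7689284 ]
 [  0.           0.           1.        ]] [[-0.00476103  0.99793947 -0.06398547  0.51610898]
 [-0.99962577 -0.00302588  0.02718754  0.05270837]
 [ 0.0269379   0.06409096  0.99758042  1.05628954]
 [ 0.          0.          0.          1.        ]] dict_keys(['image', 'K', 'cam_to_world'])
```

View pics/scene0.png

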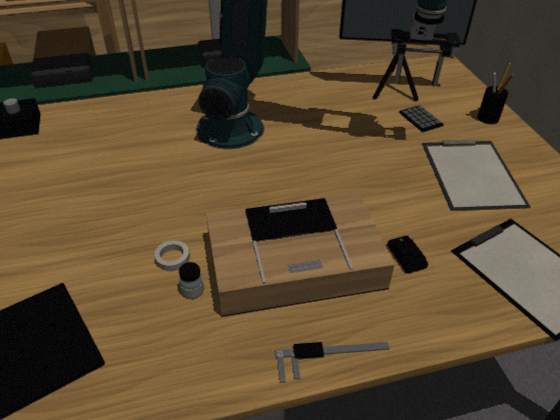

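View pics/top0.png

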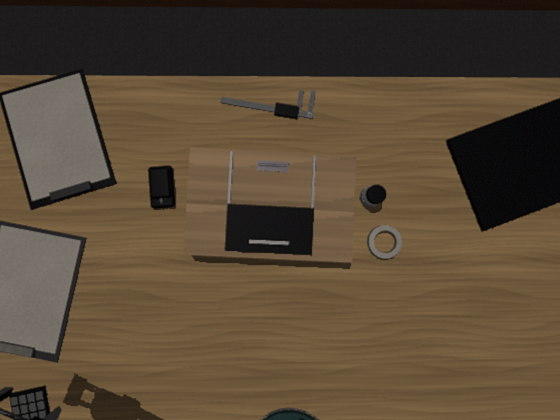

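The scene view shows the case at (295,250) with the black cover at (290,218) and its rib at (288,208). The top view shows the cover at (270,230), the rib at (268,242), the mouse at (161,187), the jar at (374,196) and the tape at (385,242). Next I measure the rib and cover from both views.

```bash
cat > h.py <<'E'
import numpy as np,cv2
def load(n): return dict(np.load(f"pics/{n}.npz"))
def ray(d,uv):
    K,T=d["K"],d["cam_to_world"]
    p=np.linalg.inv(K)@[uv[0],uv[1],1]; v=T[:3,:3]@(p*[1,-1,-1]); return T[:3,3],v/np.linalg.norm(v)
def onz(d,uv,z): o,v=ray(d,uv); return o+v*(z-o[2])/v[2]
def tri(d1,u1,d2,u2):
    a,v=ray(d1,u1);b,w=ray(d2,u2)
    s=np.linalg.lstsq(np.c_[v,-w],b-a,rcond=None)[0]; p,q=a+v*s[0],b+w*s[1]
    return (p+q)/2,np.linalg.norm(p-q)*1e3
def proj(d,X):
    T=d["cam_to_world"];c=T[:3,:3].T@(np.asarray(X)-T[:3,3]); p=d["K"]@(c*[1,-1,-1]); return p[:2]/p[2]
def comps(mask,amin):
    n,l,s,c=cv2.connectedComponentsWithStats(mask.astype(np.uint8))
    return [(l==i,s[i],c[i]) for i in range(1,n) if s[i][4]>=amin]
def rect(m):
    cs,_=cv2.findContours(m.astype(np.uint8),cv2.RETR_EXTERNAL,cv2.CHAIN_APPROX_NONE)
    return cv2.minAreaRect(max(cs,key=len))
E
python3 - <<'E'
from h import *
S,T=load("scene0"),load("top0")
boxes={"scene":(S,240,190,345,245),"top":(T,215,195,325,262)}
R={}
for n,(d,x0,y0,x1,y1) in boxes.items():
    g=cv2.cvtColor(d["image"],cv2.COLOR_RGB2GRAY)
    sub=np.zeros(g.shape,bool); sub[y0:y1,x0:x1]=1
    blk=max(comps((g<45)&sub,300),key=lambda c:c[1][4])[0]
    cs,_=cv2.findContours(blk.astype(np.uint8),cv2.RETR_EXTERNAL,cv2.CHAIN_APPROX_NONE)
    hull=cv2.convexHull(max(cs,key=cv2.contourArea)); q=cv2.approxPolyDP(hull,5,True)[:,0]
    inner=np.zeros_like(g); cv2.fillPoly(inner,[hull],1); inner=cv2.erode(inner,np.ones((3,3)))>0
    rib=max(comps((g>70)&inner,15),key=lambda c:c[1][4])
    R[n]=(q,rib); r=rect(rib[0]); print(n,"quad",q.tolist(),"rib",rib[2],r,cv2.boxPoints(r).round(1).tolist())
p,e=tri(S,R["scene"][1][2],T,R["top"][1][2]); print("rib",p,e)
print("top quad on .096",[onz(T,u,.096).round(4).tolist() for u in R["top"][0]])
print("scene quad on .096",[onz(S,u,.096).round(4).tolist() for u in R["scene"][0]])
E
```

```text
scene quad [[336, 227], [253, 240], [245, 212], [324, 198]] rib [287.01941748 205.83495146] ((287.57000732421875, 206.48997497558594), (4.525484085083008, 37.193817138671875), 81.8698959350586) [[268.79998779296875, 206.89999389648438], [305.70001220703125, 201.60000610351562], [306.29998779296875, 206.10000610351562], [269.5, 211.39999389648438]]
top quad [[228, 204], [313, 208], [311, 254], [226, 250]] rib [268.25316456 241.96835443] ((268.4785461425781, 241.9513702392578), (39.09855651855469, 3.9479074478149414), 2.726310968399048) [[248.89999389648438, 243.0], [249.0, 239.0], [288.1000061035156, 240.89999389648438], [287.8999938964844, 244.89999389648438]]
rib [0.51545766 0.04649812 0.10781339] 0.000982456009981523
top quad on .096 [[0.6028, 0.1384, 0.096], [0.5931, -0.057, 0.096], [0.4875, -0.0513, 0.096], [0.4977, 0.1427, 0.096]]
scene quad on .096 [[0.6028, 0.1416, 0.096], [0.5955, -0.0559, 0.096], [0.499, -0.0537, 0.096], [0.4979, 0.1468, 0.096]]
```

The rib measures (0.5155, 0.0465, 0.108), against a stated top of 0.109. The cover centre is about (0.545, 0.044) and the case yaw about -2.8°. I'll move to the near side of the rib with the fingers shut and aligned along the case's y.

```bash
python3 -m jog '[[1,[2.1,-3.9,0],6.5],[1,[2.1,-3.9,0],6.5],[1,[2.1,-3.9,0],6.5],[1,[2.1,-3.9,0],0],[1,[2.1,-3.9,0],0],[1,[2.1,-3.9,0],0],[1,[2.1,-3.9,0],0],[1,[2.1,-3.9,0],0],[1,[2.1,-3.9,0],0],[1,[2.1,-3.9,0],0],[1,[2,-3.9,0],0],[1,[1.7,-3.1,0],0]]'
```

```text
time: 1.3
ee_pos: [0.456, 0.0467, 0.4042]
orientation: [-0.078, -3.14, 0.0]
contact_force: [1.3, 0.8, -0.2]
gripper_width: 0.0016
grip_force: 0.0
```

```bash
python3 -m jog '[[1,[0,0,0],0],[1,[0,0,0],0],[1,[0,0,0],0]]'
```

```text
time: 1.6
ee_pos: [0.4551, 0.0497, 0.4045]
orientation: [-0.075, -3.14, -0.001]
contact_force: [0.5, -1.0, 0.5]
gripper_width: 0.0006
grip_force: 0.0
```

```bash
python3 -m jog '[[1,[0,-0.3,-3],0],[1,[0,0,-3],0],[1,[0,0,-3],0],[1,[0,0,-1.3],0],[1,[1,0,0],0],[1,[1,0,0],0],[1,[1,0,0],0],[1,[0.5,0,0],0],[1,[0,0,0],0],[1,[0,0,0],0]]'
python3 - <<'E'
from workcell import env
import cv2
d=env.snapshot("scene"); cv2.imwrite("pics/s1.png",cv2.resize(d["image"][150:270,200:400,::-1],None,fx=3,fy=3))
E
```

```text
time: 2.6
ee_pos: [0.4908, 0.0459, 0.3021]
orientation: [0.076, 3.14, 0.0]
contact_force: [-0.1, -0.4, -0.0]
gripper_width: 0.0004
grip_force: 0.0
```

View pics/s1.png

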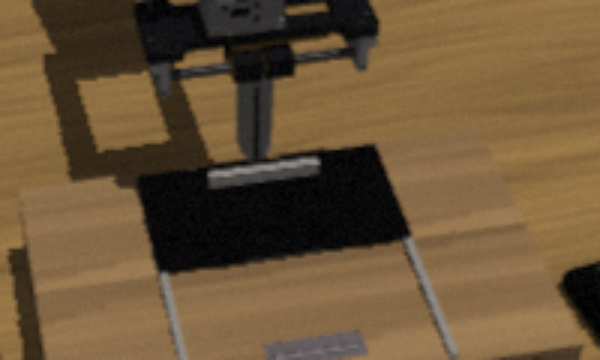

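The closed fingers stand just behind the rib, with the fingertips at (255,155) and the rib at (265,172) in the crop. Now I push along the case's x.

```bash
python3 -m jog '[[1,[1,0,0],0],[1,[1,-0.05,0],0],[1,[1,-0.05,0],0],[1,[1,-0.05,0],0],[1,[1,-0.05,0],0],[1,[1,-0.05,0],0],[1,[1,-0.05,0],0],[1,[1,-0.05,0],0],[1,[1,-0.05,0],0],[1,[0.5,0,0],0],[1,[0,0,0],0]]'
```

```text
time: 3.75
ee_pos: [0.5862, 0.0418, 0.3014]
orientation: [0.076, 3.14, -0.0]
contact_force: [-2.6, -1.1, 0.6]
gripper_width: 0.0005
grip_force: 1.0
```

```bash
python3 -m jog '[[1,[0.5,0,0],0],[1,[0.5,-0.05,0],0],[1,[0.4,0,0],0],[1,[0.3,0,0],0],[1,[0.3,0,0],0],[1,[0,0,0],0]]'
```

```text
time: 4.35
ee_pos: [0.6056, 0.0411, 0.3014]
orientation: [-0.077, -3.14, 0.001]
contact_force: [-4.3, -3.1, 0.5]
gripper_width: 0.0007
grip_force: 1.5
```

```bash
python3 -m jog '[[1,[0.3,0,0],0],[1,[0.2,0,0],0],[1,[0,0,0],0]]'
```

```text
time: 4.65
ee_pos: [0.6108, 0.0415, 0.3015]
orientation: [0.076, 3.14, 0.001]
contact_force: [-1.7, -1.9, -1.3]
gripper_width: 0.0009
grip_force: 1.1
```

```bash
python3 -m jog '[[1,[0.2,0,0],0],[1,[0,0,0],0],[1,[0,0,0],0]]'
```

```text
time: 4.95
ee_pos: [0.6126, 0.0416, 0.3015]
orientation: [-0.076, -3.141, -0.001]
contact_force: [-1.8, -0.5, -1.4]
gripper_width: 0.0007
grip_force: 1.1
```

The force peaked and then dropped, so the pawl has probably snapped in. I'll back off, rise, and check.

```bash
python3 -m jog '[[1,[-0.5,0,0],0],[1,[-1.5,0,0],0],[1,[-2,0,0],0],[1,[-2,0,0],0],[1,[0,0,4],0],[1,[0,0,4],0],[1,[-5,0,2],0],[1,[-5,0,0],0],[1,[-5,0,0],0],[1,[-5,0,0],0],[1,[0,0,0],0],[1,[0,0,0],0]]'
python3 - <<'E'
from workcell import env
import cv2,numpy as np
for n in("scene","top"):
    d=env.snapshot(n); np.savez(f"pics/{n}2.npz",**d)
    im=d["image"][:,:,::-1]; c=im[170:300,190:410] if n=="scene" else im[130:280,170:370]
    cv2.imwrite(f"pics/{n}2.png",cv2.resize(c,None,fx=3.5,fy=3.5,interpolation=cv2.INTER_CUBIC))
E
```

```text
time: 6.15
ee_pos: [0.3553, 0.0418, 0.4016]
orientation: [0.075, 3.134, 0.001]
contact_force: [-0.4, 0.7, 1.2]
gripper_width: 0.0004
grip_force: 0.0
```

View pics/scene2.png

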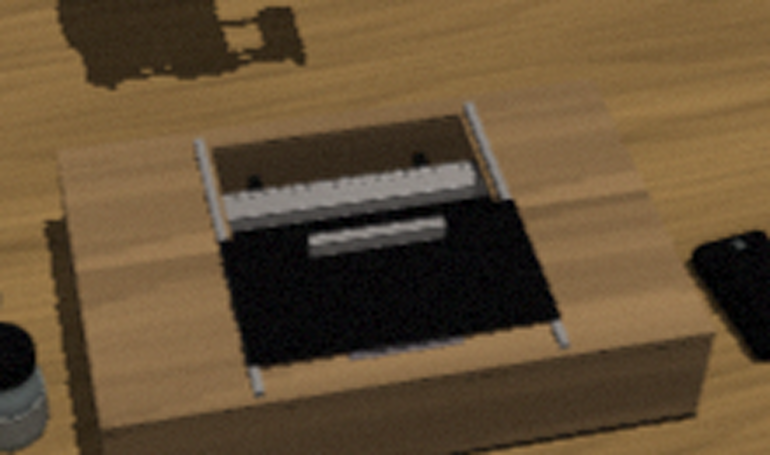

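View pics/top2.png

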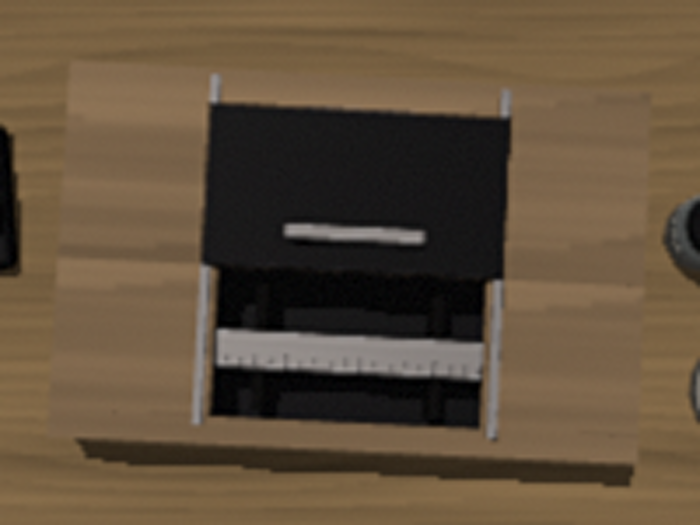

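The cover stays open: the plate is past the opening in both views. The straightedge lies in the opening at about crop (350,355) in the top view, with both ends under the deck. I'll take its axis as the intersection of the two views' centre-line planes.

Run:
```python
from h import *
S,T=load("scene2"),load("top2")
N={}
for n,d,(x0,y0,x1,y1) in (("scene",S,(252,212,330,236)),("top",T,(230,220,310,244))):
    hsv=cv2.cvtColor(d["image"],cv2.COLOR_RGB2HSV); g=hsv[...,2]
    sub=np.zeros(g.shape,bool); sub[y0:y1,x0:x1]=1
    th=130 if n=="scene" else 95
    print(n,[int(v) for v in g[y0:y1,(x0+x1)//2]])
    m=max(comps((g>th)&(hsv[...,1]<60)&sub,30),key=lambda c:c[1][4])[0]
    us=[];lo=[];hi=[]
    for u in range(x0+8,x1-8):
        v=np.where(m[:,u])[0]
        if len(v): us.append(u);lo.append(v.min()-.5);hi.append(v.max()+.5)
    pl=[np.polyfit(us,e,1) for e in (lo,hi)]
    print(n,len(us),"width px",np.mean(np.array(hi)-lo)); N[n]=pl
def plane(d,p):
    a,b=ray(d,(230,np.polyval(p,230)))[1],ray(d,(320,np.polyval(p,320)))[1]
    k=np.cross(a,b);k/=np.linalg.norm(k); return k,k@d["cam_to_world"][:3,3]
def line(ps,pt):
    k1,c1=plane(S,ps);k2,c2=plane(T,pt)
    return [np.linalg.solve([k1,k2,[0,1,0]],[c1,c2,y]) for y in (-.02,.044,.11)]
# scene upper edge = robot-side edge = top image lower edge
print("robot-side edge",np.round(line(N["scene"][0],N["top"][1]),4).tolist())
print("far edge",np.round(line(N["scene"][1],N["top"][0]),4).tolist())
mid=lambda n:(N[n][0]+N[n][1])/2
print("centre",np.round(line(mid("scene"),mid("top")),4).tolist())
# rib now
for n,d,b in (("scene",S,(270,228,325,246)),("top",T,(248,190,295,202))):
    g=cv2.cvtColor(d["image"],cv2.COLOR_RGB2GRAY); s=np.zeros(g.shape,bool); s[b[1]:b[3],b[0]:b[2]]=1
    r=max(comps((g>75)&s,15),key=lambda c:c[1][4]); N[n+"r"]=r[2]
print("rib",tri(S,N["scener"],T,N["topr"]))
```

```text
scene [52, 50, 50, 53, 51, 54, 52, 51, 93, 145, 146, 146, 144, 144, 149, 142, 78, 78, 67, 32, 12, 8, 20, 75]
scene 62 width px 5.741935483870968
top [24, 23, 24, 24, 17, 40, 135, 150, 146, 142, 143, 144, 144, 145, 147, 152, 89, 19, 2, 7, 8, 9, 21, 24]
top 64 width px 10.0
robot-side edge [[0.5271, -0.02, 0.0688], [0.5305, 0.044, 0.0696], [0.5339, 0.11, 0.0704]]
far edge [[0.55, -0.02, 0.0744], [0.5538, 0.044, 0.0735], [0.5578, 0.11, 0.0727]]
centre [[0.5386, -0.02, 0.0716], [0.5422, 0.044, 0.0715], [0.5459, 0.11, 0.0715]]
rib (array([0.61902773, 0.04105815, 0.10847808]), np.float64(0.24578330560275477))
```

The straightedge top measures z = 0.0715 against a stated 0.072, and its width is about 24 mm. Its axis is x = 0.5422 + 0.057(y − 0.044). The cover moved about 0.104 m, which matches the latch. I'll grip about 38 mm to the −y side of the opening centre, between the rests.

```bash
python3 -m jog '[[-0.1,[1.7,-0.3,0],-8.2],[-0.1,[1.7,-0.3,0],-8.2],[-0.1,[1.7,-0.3,0],-8.2],[-0.1,[1.7,-0.3,0],-8.2],[-0.1,[1.7,-0.3,0],-8.2],[-0.1,[1.7,-0.3,0],-8.2],[-0.1,[1.7,-0.3,0],-8.2],[-0.1,[1.7,-0.3,0],-8.2],[-0.1,[1.7,-0.4,0],-8.2],[-0.1,[1.7,-0.4,0],-8.2],[-0.1,[1.5,-0.4,0],-8.2],[-0.1,[0,0,0],0]]'; python3 -m jog '[[-0.1,[0,0,0],0],[-0.1,[0,0,0],0],[-0.1,[0,0,0],0]]'
python3 - <<'E'
from workcell import env
from scipy.spatial.transform import Rotation as R
import numpy as np
s=env.observe(); M=R.from_rotvec(s["orientation"]).as_matrix(); print(s["ee_pos"],np.degrees(np.arctan2(M[1,1],M[0,1])),M[:,2])
E
```

```text
time: 7.45
ee_pos: [0.544, 0.0049, 0.3985]
orientation: [-2.278, -2.162, 0.001]
contact_force: [-0.2, -1.6, -1.2]
gripper_width: 0.0516
grip_force: 0.0
time: 7.75
ee_pos: [0.5408, 0.0057, 0.4004]
orientation: [2.277, 2.165, 0.0]
contact_force: [-0.0, 0.1, 0.5]
gripper_width: 0.0522
grip_force: 0.0
[0.54081238 0.00565545 0.40035627] -2.892287370177781 [ 1.65535423e-04  7.13470858e-05 -9.99999984e-01]
```

```bash
python3 -m jog '[[-0.1,[0,0,-3],0],[-0.1,[-0.1,0,-3],0],[-0.1,[0,0,-3],0],[-0.1,[0,0,-2],0],[-0.1,[0,0,-2],0],[-0.1,[0,0,-1.2],0],[-0.1,[0,0,-1],0],[-0.1,[0,0,0],0],[-0.1,[0,0,0],0],[-0.1,[0,0,0],0]]'; python3 -m jog '[[0.3,[0,0,0],0],[1,[0,0,0],0],[1,[0,0,0],0],[1,[0,0,0],0],[1,[0,0,0],0],[1,[0,0,0],0]]'
```

```text
time: 8.75
ee_pos: [0.5405, 0.0054, 0.2496]
orientation: [2.277, 2.162, 0.003]
contact_force: [0.1, 0.3, -0.6]
gripper_width: 0.0514
grip_force: 0.0
time: 9.35
ee_pos: [0.5401, 0.0054, 0.2484]
orientation: [2.278, 2.163, 0.0]
contact_force: [-0.3, -1.0, 0.4]
gripper_width: 0.0235
grip_force: 30.0
```

Gripped at 23.5 mm with 30 N. Next I lift 4 mm off the rests and slide it along +y, then look for the −y end.

```bash
python3 -m jog '[[1,[0,0,0.2],0],[1,[0,0,0.2],0],[1,[0.05,1,0],0],[1,[0.06,1,0],0],[1,[0.06,1,0],0],[1,[0.06,1,0],0],[1,[0,0,0],0],[1,[0,0,0],0]]'
python3 - <<'E'
from workcell import env
import cv2,numpy as np
for n in("scene","top"):
    d=env.snapshot(n); np.savez(f"pics/{n}3.npz",**d)
a=np.load("pics/scene3.npz")["image"][150:280,190:410,::-1];b=np.load("pics/top3.npz")["image"][150:280,160:380,::-1]
cv2.imwrite("pics/b3.png",cv2.resize(np.hstack([a,b]),(800,236),interpolation=cv2.INTER_CUBIC))
E
```

```text
time: 10.15
ee_pos: [0.5423, 0.0459, 0.2522]
orientation: [2.277, 2.164, -0.001]
contact_force: [1.4, -0.7, -1.4]
gripper_width: 0.0235
grip_force: 30.0
```

View pics/b3.png

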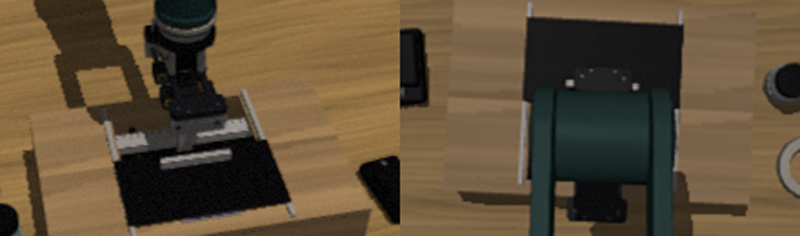

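Both views show the gripper holding the straightedge. In the left panel its −y end is near the left runner at about (117,145), so I zoom in there.

Run:
```python
import cv2,numpy as np
from h import *
d=load("scene3")
cv2.imwrite("pics/z3.png",cv2.resize(d["image"][205:250,240:300,::-1],None,fx=10,fy=10,interpolation=cv2.INTER_CUBIC))
# where case-y offsets on ruler axis (top far edge, z .076) project
c=np.array([.5422,.044]);e=np.array([.057,1])/np.hypot(.057,1);n=np.array([e[1],-e[0]])
for y in(-.1,-.09,-.085,-.08,-.07): print(y,(proj(d,np.r_[c+e*y,.0755])-[240,205])*10, "deck edge",(proj(d,np.r_[c+e*y,.086])-[240,205])*10)
```

```text
-0.1 [ 77.85101696 238.11519565] deck edge [ 76.29729642 206.57603557]
-0.09 [119.26457159 232.38947044] deck edge [117.95374435 200.85525084]
-0.085 [139.93390895 229.53178418] deck edge [138.74408973 198.00006043]
-0.08 [160.57834646 226.6775405 ] deck edge [159.50924392 195.1483296 ]
-0.07 [201.79270173 220.97935604] deck edge [200.96416164 189.45522152]
```

View pics/z3.png

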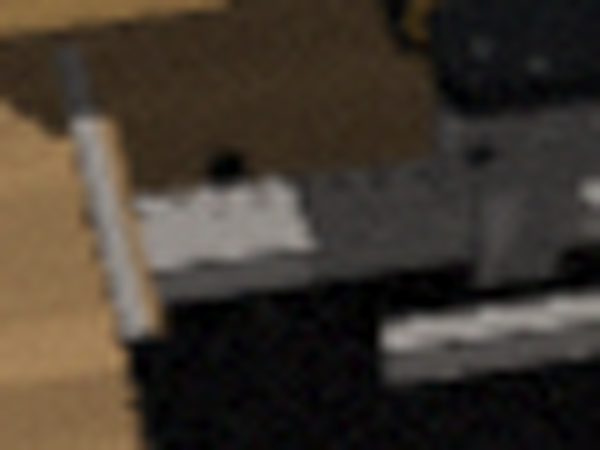

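The straightedge still reaches the opening's edge in the zoom (left limit near x 140), so its end is still under the deck. I slide another 1.2 cm and measure where its left end lies.

```bash
cat > endb.py <<'E'
from workcell import env
from h import *
d=env.snapshot("scene"); np.savez("pics/scene4.npz",**d)
g=cv2.cvtColor(d["image"],cv2.COLOR_RGB2HSV)
c=np.array([.5422,.044]);e=np.array([.057,1])/np.hypot(.057,1)
for y in np.arange(-.104,-.04,.004):
    u=proj(d,np.r_[c+e*y,.0755]).round().astype(int); print(round(y,3),u,g[u[1],u[0],1:])
E
python3 -m jog '[[1,[0.06,0.6,0],0],[1,[0.06,0.6,0],0],[1,[0,0,0],0],[1,[0,0,0],0]]'; python3 endb.py
```

```text
time: 10.65
ee_pos: [0.5436, 0.0576, 0.2523]
orientation: [2.278, 2.163, -0.0]
contact_force: [0.5, 0.4, -1.4]
gripper_width: 0.0237
grip_force: 30.0
-0.104 [246 229] [123 137]
-0.1 [248 229] [116 139]
-0.096 [249 229] [ 92 119]
-0.092 [251 228] [ 16 145]
-0.088 [253 228] [108 118]
-0.084 [254 228] [65 79]
-0.08 [256 228] [ 18 154]
-0.076 [258 227] [ 16 145]
-0.072 [259 227] [ 15 149]
-0.068 [261 227] [ 17 148]
-0.064 [263 227] [ 19 149]
-0.06 [264 227] [ 14 144]
-0.056 [266 226] [ 19 149]
-0.052 [268 226] [ 17 148]
-0.048 [269 226] [ 14 147]
-0.044 [271 226] [ 16 143]
```

```bash
python3 -m jog '[[1,[0.04,0.4,0],0],[1,[0.04,0.4,0],0],[1,[0,0,0],0],[1,[0,0,0],0]]'; python3 endb.py | head -11
```

```text
time: 11.1
ee_pos: [0.5444, 0.0656, 0.2523]
orientation: [2.278, 2.163, -0.0]
contact_force: [0.4, 0.0, -1.2]
gripper_width: 0.0239
grip_force: 30.0
-0.104 [246 229] [117 139]
-0.1 [248 229] [121 139]
-0.096 [249 229] [ 92 114]
-0.092 [251 228] [ 16 146]
-0.088 [253 228] [117 122]
-0.084 [254 228] [118  78]
-0.08 [256 228] [116  57]
-0.076 [258 227] [ 25 114]
-0.072 [259 227] [ 17 149]
-0.068 [261 227] [ 15 149]
-0.064 [263 227] [ 15 149]
```

The −y end (B) is now free inside the opening at case y ≈ −0.076, and A is at about +0.184 with the wall at 0.190. Now I lift slowly, so the deck's +y edge tilts the bar in the pads.

```bash
python3 -m jog '[[1,[0,0,0.3],0],[1,[0,0,0.3],0],[1,[0,0,0.3],0],[1,[0,0,0.3],0],[1,[0,0,0],0]]'
```

```text
time: 11.65
ee_pos: [0.5443, 0.0654, 0.2644]
orientation: [-2.278, -2.163, 0.001]
contact_force: [0.8, -0.7, -3.5]
gripper_width: 0.0238
grip_force: 30.0
```

```bash
python3 -m jog '[[1,[0,0,0.4],0],[1,[0,0,0.4],0],[1,[0,0,0.4],0],[1,[0,0,0.4],0],[1,[0,0,0.3],0],[1,[0,0,0],0],[1,[0,0,0],0]]'
python3 - <<'E'
from workcell import env
import cv2,numpy as np
d=env.snapshot("scene")
cv2.imwrite("pics/s5.png",cv2.resize(d["image"][130:280,190:410,::-1],None,fx=3,fy=3,interpolation=cv2.INTER_CUBIC))
E
```

```text
time: 12.35
ee_pos: [0.5444, 0.0653, 0.2837]
orientation: [2.278, 2.162, 0.0]
contact_force: [-0.6, -0.8, -2.3]
gripper_width: 0.024
grip_force: 30.0
```

View pics/s5.png

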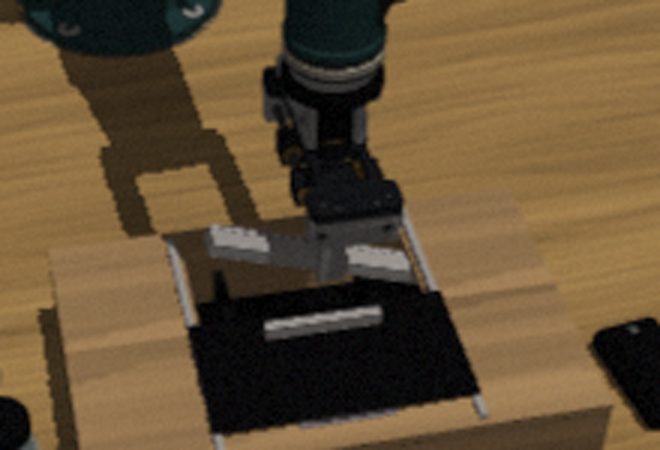

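The bar is tilted with its −y end up at crop (212,235), while the other end is still under the deck. I now draw it out along its own axis.

```bash
python3 -m jog '[[1,[0,0,0.4],0],[1,[-0.05,-0.8,0.5],0],[1,[-0.05,-0.8,0.5],0],[1,[-0.05,-0.8,0.5],0],[1,[-0.05,-0.8,0.5],0],[1,[0,0,0],0]]';  python3 -m jog '[[1,[-0.05,-0.8,0.5],0],[1,[-0.05,-0.8,0.5],0],[1,[-0.05,-0.8,0.5],0],[1,[-0.05,-0.8,0.5],0],[1,[0,0,0],0]]'
```

```text
time: 13.0
ee_pos: [0.5425, 0.0318, 0.3087]
orientation: [2.278, 2.159, 0.0]
contact_force: [0.5, -1.9, -1.6]
gripper_width: 0.0238
grip_force: 30.0
time: 13.5
ee_pos: [0.5405, 0.0002, 0.3286]
orientation: [2.278, 2.16, 0.001]
contact_force: [-0.2, -2.1, -1.6]
gripper_width: 0.0237
grip_force: 30.0
```

```bash
python3 -m jog '[[1,[-0.05,-0.9,0.5],0],[1,[-0.05,-0.9,0.5],0],[1,[-0.05,-0.9,0.5],0],[1,[-0.05,-0.9,0.5],0],[1,[-0.05,-0.9,0.5],0],[1,[0,0,0.5],0],[1,[0,0,0],0],[1,[0,0,0],0]]'
python3 - <<'E'
from workcell import env
import cv2,numpy as np
d=env.snapshot("scene")
cv2.imwrite("pics/s6.png",cv2.resize(d["image"][100:280,150:410,::-1],None,fx=3,fy=3,interpolation=cv2.INTER_CUBIC))
E
```

```text
time: 14.3
ee_pos: [0.5379, -0.0434, 0.3574]
orientation: [2.278, 2.163, 0.001]
contact_force: [0.0, 0.4, -1.5]
gripper_width: 0.0237
grip_force: 30.0
```

View pics/s6.png

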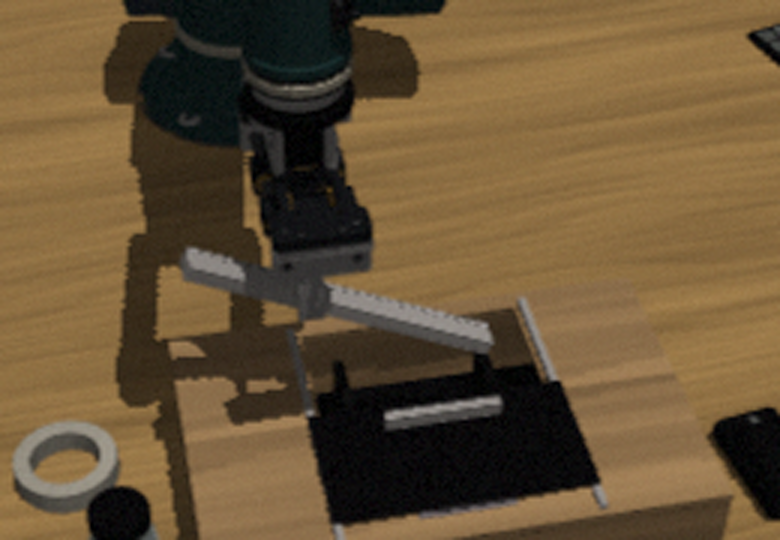

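The straightedge is clear of the opening, with its whole length visible and the lower end at crop (490,335). I raise it 9 cm and settle.

```bash
python3 -m jog '[[1,[0,0,1],0],[1,[0,0,1.5],0],[1,[0,0,1.5],0],[1,[0,0,1.5],0],[1,[0,0,1.5],0],[1,[0,0,1],0],[1,[0,0,1],0],[1,[0,0,0],0],[1,[0,0,0],0],[1,[0,0,0],0],[1,[0,0,0],0],[1,[0,0,0],0]]'
python3 - <<'E'
from workcell import env
from h import *
D={}
for n in("scene","top"):
    D[n]=env.snapshot(n); np.savez(f"pics/{n}7.npz",**D[n])
a=D["scene"]["image"][60:280,150:410,::-1];b=D["top"]["image"][110:330,150:410,::-1]
cv2.imwrite("pics/b7.png",cv2.resize(np.hstack([a,b]),(800,338),interpolation=cv2.INTER_CUBIC))
E
```

```text
time: 15.55
ee_pos: [0.5379, -0.0436, 0.4466]
orientation: [-2.278, -2.162, 0.001]
contact_force: [0.8, -0.5, -0.9]
gripper_width: 0.0234
grip_force: 30.0
```

View pics/b7.png

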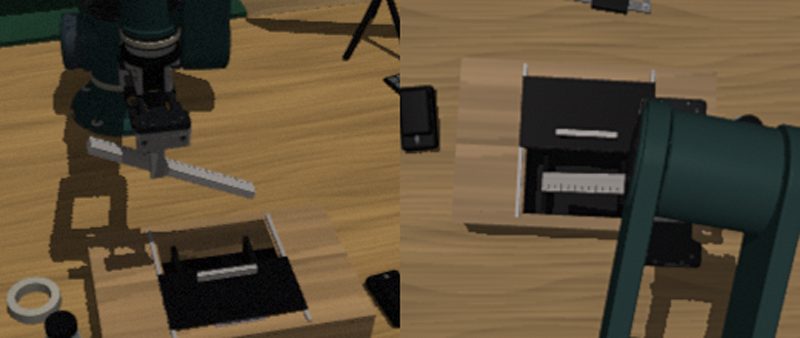

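The bar hangs free with the cover open; its lower end is at left-panel (253,192) and right-panel (542,182). I check the height of that end before handing in.

Run:
```python
from h import *
S,T=load("scene7"),load("top7")
print(tri(S,(314.5,184.8),T,(242.3,228.3)))
N={}
for n,d,b in (("scene",S,(270,228,325,246)),("top",T,(248,190,295,202))):
    g=cv2.cvtColor(d["image"],cv2.COLOR_RGB2GRAY); s=np.zeros(g.shape,bool); s[b[1]:b[3],b[0]:b[2]]=1
    N[n]=max(comps((g>75)&s,15),key=lambda c:c[1][4])[2]
print("rib",tri(S,N["scene"],T,N["top"]))
```

```text
(array([0.54430596, 0.10152654, 0.18544096]), np.float64(1.664045465771216))
rib (array([0.61914699, 0.04103618, 0.10775844]), np.float64(0.7928734461857522))
```

The lower end is at z ≈ 0.185. The task text asks for 10 cm above the case top (0.186), so I raise it 2.5 cm more.

```bash
python3 -m jog '[[1,[0,0,1],0],[1,[0,0,1],0],[1,[0,0,0.5],0],[1,[0,0,0],0],[1,[0,0,0],0],[1,[0,0,0],0],[1,[0,0,0],0],[1,[0,0,0],0],[1,[0,0,0],0],[1,[0,0,0],0]]' && python3 -c "
from workcell import env
print(env.observe()['joint_vel'].round(4)); print(env.job_done())"
```

```text
time: 16.65
ee_pos: [0.5379, -0.0436, 0.4721]
orientation: [-2.278, -2.163, 0.0]
contact_force: [0.2, 0.6, -1.9]
gripper_width: 0.0239
grip_force: 30.0
[ 0.0002  0.0014 -0.0024  0.0003  0.0001  0.0008]
the job is handed in; nothing more can be done
None
```

I handed the job in at 16.65 s (the verdict was not returned): the cover stayed open at about 0.104 m, and the gripper holds the straightedge still at 30 N, its lower end about 0.21 m above the desk (measured 0.185 m, then raised 2.5 cm).

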